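# Find the heavier tea bowl and hold it over the banding wheel

## Robot

A 6-joint arm with a two-finger parallel gripper is mounted at the origin on the work surface. World frame = base frame: x ahead of the robot, y to its left, z up, the work surface at z = 0. Lengths are in m, angles in degrees, forces in N, time in s.
With the tool pointing down it reaches from about 0.3 to 0.75 m from the base axis. Payload 8.5 kg.
Tool frame: the origin (TCP) lies midway between the tips of the shut fingers; the grasp point (between the pads) lies 19 mm behind it (env.grip_depth is the distance from the TCP to the grasp point, in m); y points along the fingers, x is the direction in which the jaws open and shut, and the axes are right-handed (so a half turn about y gives the same grasp; the last joint's range is limited). The gripper opens to 85 mm and grips with 20 to 120 N. Pads are 22 mm wide; open, the fingers measure 114 mm over their backs; the gripper's body (76 mm by 85 mm) begins 54 mm behind the grasp point. The pads swing forward as they close: fully open they stand 13 mm farther back than shut.
Start: joints at [57.107, 21.807, 74.336, -0, 83.858, -12.336], TCP at [0.193, 0.515, 0.231] pointing down, gripper open.
Joint ranges: [-178.18, 178.18], [-50.72, 133.34], [12.68, 142.11], [-81.47, 261.47], [9.98, 163.14], [-165.26, 165.26]. Speed limits (degrees/s): [136.94, 136.94, 180, 180, 180, 180].

## Interface

Orientations are given as a 3x3 rotation matrix whose columns are the frame's x, y, z axes.
In Python, from rig import env gives the robot as it stands.
- The arm moves only by the shell command python3 -m inch 'ROWS' [FORCE]. ROWS is JSON, a list that holds one entry, the list of rows, each a list of 7 numbers: the gripper command: -1 is shut, 1 is fully open, values between are in proportion, then the shift along the world's x, y, z in cm, then the turn, a rotation vector about the world's x, y, z in degrees. In form: [[[grip, dx, dy, dz, rx, ry, rz], ...]]. A call has 1 to 20 rows; each row is the pose to reach, as a shift and turn from the pose commanded when the call began; what a row does not reach only later rows make up. A row lasts 1/8 s, in which the tool goes at most 62.5 mm and 10.7 degrees, less where a joint would pass 70% of its speed; a pose out of reach is approached as far as the arm can. A call with a gripper value outside its range is refused whole. The fingers move at their own pace and stop on an object; FORCE is the grip in N (left out, the last holds). Time passes only in rows, so rows that repeat a pose let the fingers close. It gives the time, the measured TCP pose, the force and the opening at its end, in the units of the state.
- env.observe(): the state, without advancing time (a new reading comes with each control period).
- env.get_image(name): name is "side" or "top" or "wrist"; returns a dict with "frame" (480x640x3 uint8, red, green, blue), "mtx" (3x3 intrinsics, pixels), "rvec" (rotation vector, rad) and "tvec" (3), from world to camera coordinates, as OpenCV has them. Camera axes: x right, y down, z forward; pixel columns grow to the right and rows downward; lengths in m; the calibration is good to about 2 mm. The wrist camera is an equidistant fisheye: a pixel r from the principal point sees the ray r / f radians off the axis. A picture is of the moment at which its call begins. There is no depth.
- env.close_job(): hands the job in, once; it reports no verdict.
The state is a dict: "time_s": time; "q": joint angles; "qvel": joint speeds; "joint_efforts": joint torques, N m; "position": TCP position; "tool_rot": TCP orientation; "ft_force": force on the tool from outside, world axes, zero at the start; "wrist_torque": the same for the moment, N m; "grip_width": finger opening in m.
Only numpy, scipy, OpenCV 4.12 (cv2) and the standard library are available. Lean on these libraries where they do the work, as an engineer would, in place of code of your own. Each camera call takes 0.05 s, during which the arm holds its last target.

## Task

Two tea bowls in the crate look alike, but one is heavier because it has not dried out yet: take them by the foot one after the other, lift each clear above the rim of the crate for a moment to judge by force which is heavier, and stand a bowl back in the crate, mouth down on its floor, before you take the other. Once you have felt both, hold the heavier one for me, still mouth down and level, about 10 cm above the middle of the banding wheel, with the lighter one standing in the crate; finish while still holding it there, without setting it on the wheel or letting go. Do not drop the bowls, and leave everything else in the crate and on the table where it is.

Things in the scene. Friction and masses are not known exactly. Their poses are not given: they have to be found in the camera images.
- bowl_a_centre (a point): Centre (41.5 mm above the rim, on the axis) of one of two cream clay tea bowls, alike, mouth down in the crate near the two ends of its y. 110 mm across, 83 mm tall. At the top is the foot, a solid round stub 48 mm across, 28 mm tall (13.5 to 41.5 mm above this centre), to grip from above.
- bowl_b_centre (a point): Centre of the other bowl: same looks, shape, size and origin as bowl_a_centre. The bowls weigh 0.2 to 0.75 kg each and differ by at least 0.15 kg; which is heavier cannot be seen.
- bowl_a: The bowl of bowl_a_centre; origin at the centre of its rim (underside), z up while mouth down. Wall from the rim up: 110 mm across at the rim, 92 mm at 37 mm, 60 mm at 55 mm (a flat shoulder), then the foot up to 83 mm.
- bowl_b: The bowl of bowl_b_centre; origin at the centre of its rim (underside), z up while mouth down.
- crate: Shallow open wooden crate, fixed, on the robot's left or right; 260 mm (its x) by 360 mm (its y), 50 mm tall, walls and floor 8 mm thick. Origin at the centre of its underside, on the table. The bowls stand 95 to 110 mm either side of its middle along y; three small things lie between them.
- wheel_top (a point): Centre of the top face of the banding wheel: a bare metal disc 220 mm across, level, its top 90 mm above the table, fixed and not turning, on the side opposite the crate.
- cup: small orange-brown clay cup turned mouth down with its foot up, 52 mm across, 45 mm tall, standing in the middle strip of the crate; origin at its underside. Leave alone.
- kiln_post: terracotta cylinder 32 mm across, 45 mm tall, standing in the middle strip of the crate; origin at its underside. Leave alone.
- rib: flat pale wooden block 30 x 55 x 10 mm lying in the middle strip of the crate; origin at its underside. Leave alone.
- slip_jar: clear jar with blue cap, 76 mm across, 100 mm tall, on the table towards the far edge; origin at its underside. Leave alone.
- glazed_pot: small lidded blue pot, 90 mm across, 80 mm tall, on the table at the left; origin at its underside. Leave alone.
- brush: hand brush lying flat on the table at the right; origin at its underside. Leave alone.
- kiln_disc: grey disc 90 mm across, 20 mm thick, flat on the table at the left; origin at its underside. Leave alone.
Things that resemble listed ones, but are neither listed nor needed, are in the scene too. What is shaped like the bowl_b but pink is not meant.

How it is judged:
By the outcome, as a careful person would: the job done as asked, in the order asked, and still so for the second after the job is handed in, while the arm keeps its last pose, push and grip.
It also fails if it takes over 72 s, if anything falls off the work surface, if the arm or the gripper's body presses on something with over 40 N, if the wrist force passes 120 N, or if a joint passes its speed limit or range.

## Working session

There is one attempt and no reset: what is moved stays moved. The work goes in short steps, Python scripts to look and compute and a shell command to move; the robot and the scene stay as the last step left them, time stands still between calls to the robot, and variables do not carry over. Pictures are saved under pics/ and viewed, and the job is handed in when it is done.

```bash
mkdir -p pics; ls; python3 - <<'E'
from rig import env
import cv2,numpy as np
for n in("side","top","wrist"):
    d=env.get_image(n); cv2.imwrite(f"pics/{n}0.png",d["frame"][:,:,::-1]); print(n,d["mtx"].tolist(),np.round(d["rvec"],4),np.round(d["tvec"],4))
o=env.observe()
for k,v in o.items(): print(k,np.round(v,4).tolist())
print(env.grip_depth)
E
```

```text
pics
side [[548.780513368484, 0.0, 325.607206738078], [0.0, 548.780513368484, 239.2100561566689], [0.0, 0.0, 1.0]] [ 2.2893 -0.0906  0.0322] [-0.5171  0.0905  1.3931]
top [[563.0687961224769, 0.0, 325.4596550071283], [0.0, 563.0687961224769, 235.9912978994523], [0.0, 0.0, 1.0]] [ 2.2223 -2.1965  0.0515] [-0.0283  0.4844  1.7891]
wrist [[371.64829954431775, 0.0, 321.2135165131919], [0.0, 371.64829954431775, 233.67448645061538], [0.0, 0.0, 1.0]] [-2.381  -1.6494 -0.2356] [-0.549  -0.0359  0.3788]
time_s 0.15
q [57.1079, 21.834, 74.3733, -0.0002, 83.8587, -12.3344]
qvel [0.059, -0.0288, -0.1827, -0.061, 0.1095, -0.0023]
joint_efforts [0.0029, -44.8622, -23.1344, -0.0001, 0.0038, -0.0001]
position [0.193, 0.5148, 0.2308]
tool_rot [[0.3511, -0.0006, -0.9363], [0.9363, -0.001, 0.3512], [-0.0011, -1.0, 0.0002]]
ft_force [-0.4747, -0.0637, -0.2314]
wrist_torque [0.0224, 0.0425, 0.0081]
grip_width 0.085
0.0187
```

View pics/top0.png

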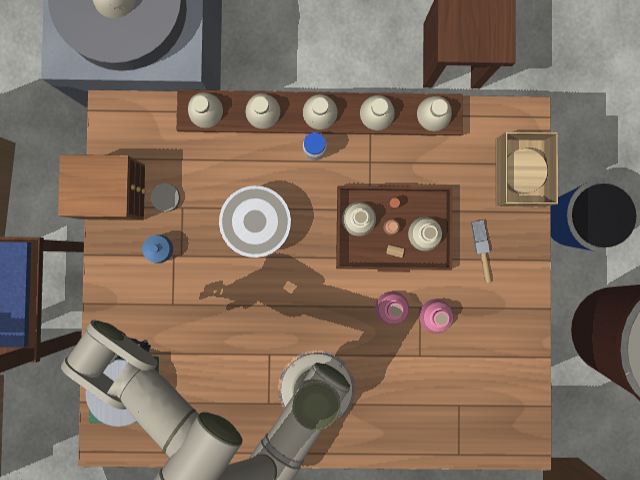

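View pics/side0.png

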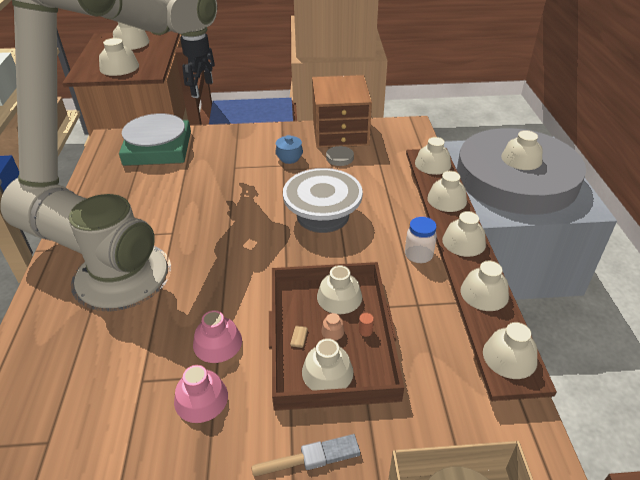

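View pics/wrist0.png

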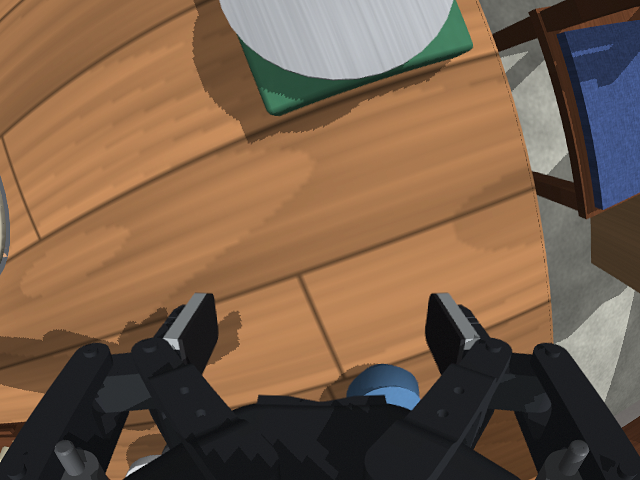

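```bash
python3 - <<'E'
import cv2,numpy as np
t=cv2.imread("pics/top0.png");s=cv2.imread("pics/side0.png")
cv2.imwrite("pics/c1.png",cv2.resize(t[180:275,330:460],None,fx=6,fy=6,interpolation=cv2.INTER_CUBIC))
cv2.imwrite("pics/c2.png",cv2.resize(s[255:410,260:410],None,fx=3.8,fy=3.8,interpolation=cv2.INTER_CUBIC))
w=np.hstack([cv2.resize(t[180:262,210:300],(400,364)),cv2.resize(s[160:240,275:370],(400,364))])
w2=np.hstack([cv2.resize(t[340:440,70:180],(400,230)),cv2.resize(s[105:170,110:200],(400,230))])
cv2.imwrite("pics/c3.png",np.vstack([w,w2]))
E
```

```text
(no output)
```

View pics/c1.png

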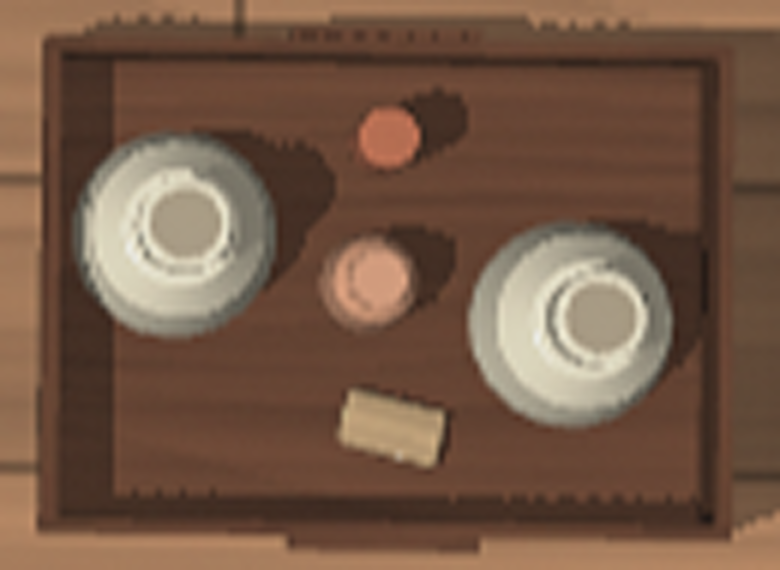

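View pics/c2.png

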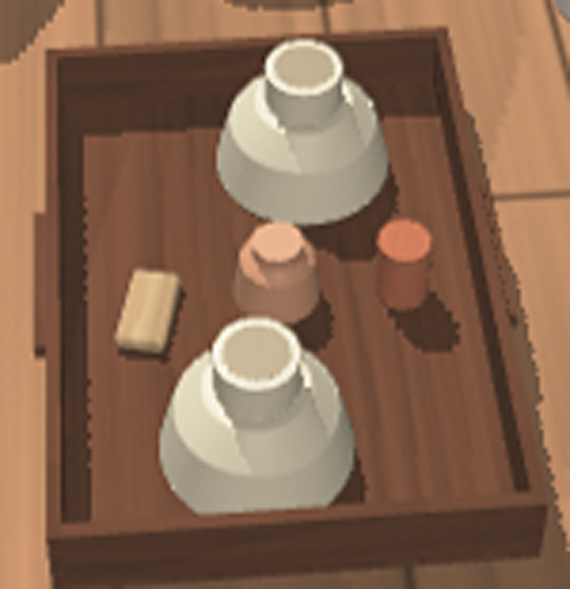

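View pics/c3.png

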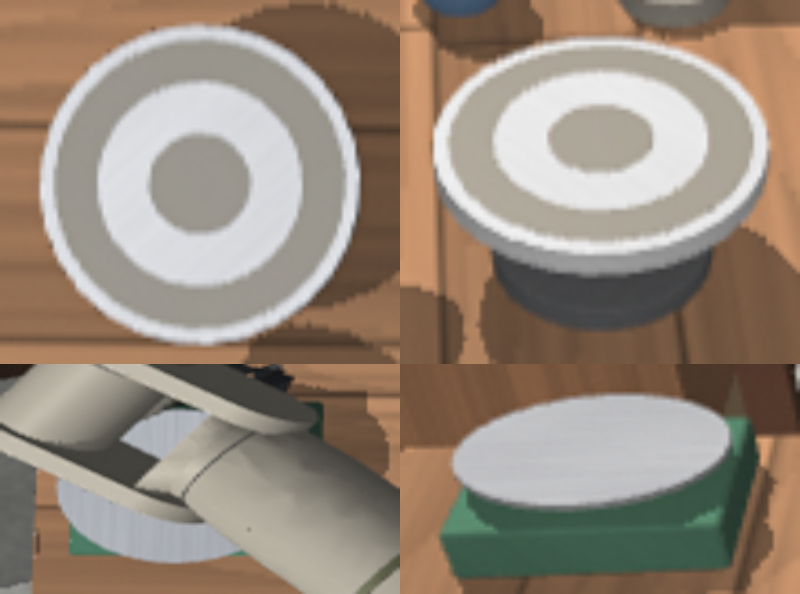

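```bash
cat > h.py <<'E'
import cv2,numpy as np
from rig import env
C={n:env.get_image(n) for n in("top","side")}
def P(n):
    d=C[n];R=cv2.Rodrigues(np.array(d["rvec"],float))[0];return np.array(d["mtx"])@np.c_[R,np.array(d["tvec"]).reshape(3)]
def tri(a,b):
    X=cv2.triangulatePoints(P("top"),P("side"),np.array(a,float).reshape(2,1),np.array(b,float).reshape(2,1)).ravel();return X[:3]/X[3]
def onz(n,uv,z):
    M=P(n);H=M[:,[0,1,3]].copy();H[:,2]+=M[:,2]*z
    x=np.linalg.solve(H,[*uv,1]);return x[:2]/x[2]
def proj(n,X):
    x=P(n)@np.r_[X,1];return x[:2]/x[2]
E
python3 - <<'E'
from h import *
np.set_printoptions(precision=4,suppress=True)
print("L",tri((360.5,216.9),(339.8,273.2)),onz("top",(360.5,216.9),.091),onz("side",(339.8,273.2),.091))
print("R",tri((429.4,232.5),(327.4,348)),onz("top",(429.4,232.5),.091),onz("side",(327.4,348),.091))
print("wheel",tri((254.8,221.2),(322.3,190.2)))
print("wheel diam", onz("top",(219,221),.09)-onz("top",(291,221),.09), onz("side",(277.8,191),.09)-onz("side",(457.3-275+275-95,191),.09))
# green: ellipse extents
for z in(.06,.09,.12): print(z,"green diam", onz("side",(110+52/4.44,105+ (455-364)/3.54),z),onz("side",(110+332/4.44,105+(440-364)/3.54),z))
print("crate corners", [onz("top",(330+x/6,180+y/6),.05) for x,y in((40,38),(735,38),(40,530),(735,535))])
E
```

```text
L [ 0.5419 -0.1282  0.0884] [ 0.5414 -0.128 ] [ 0.5419 -0.1308]
R [ 0.4966 -0.3394  0.089 ] [ 0.4962 -0.339 ] [ 0.4968 -0.3409]
wheel [0.5246 0.1939 0.0914]
wheel diam [-0.0027  0.219 ] [-0.231   0.0197]
0.06 green diam [-0.1101  0.6247] [0.0952 0.6346]
0.09 green diam [-0.092   0.5711] [0.1067 0.5807]
0.12 green diam [-0.0739  0.5175] [0.1181 0.5268]
crate corners [array([ 0.6391, -0.0555]), array([ 0.6438, -0.4189]), array([ 0.3829, -0.0582]), array([ 0.3844, -0.4199])]
```

Candidates for the bowls in the top view: crate bowls at (360,217) and (429,233); five shelf bowls at (205–434,110) which are outside the crate; pink ones at (392,308) and (437,317); and one on the floor wheel at (115,5). The two in the crate fit, with foot height 0.089 m and spacing ±106 mm. For the wheel, the ringed disc at (255,221) measures 219 mm across with its top at 0.091 m. The steel plate on the green box at (120,390) is a decoy.

```bash
python3 -m inch '[[[1,3,-6,0,0,0,0],[1,6,-12,0,0,0,0],[1,9,-17,0,0,0,0],[1,12,-22,0,0,0,0],[1,15,-27,-1,0,0,0],[1,18,-33,-2,0,0,0],[1,21,-39,-3,0,0,0],[1,24,-45,-4,0,0,0],[1,28,-51,-5,0,0,0],[1,31,-57,-6,0,0,0],[1,34,-62,-7,0,0,0],[1,34.9,-64.4,-8,0,0,0],[1,34.9,-64.4,-8,0,0,0],[1,34.9,-64.4,-8,0,0,0],[1,34.9,-64.4,-8,0,0,0]]]' 40
python3 - <<'E'
from rig import env
import cv2,numpy as np
d=env.get_image("wrist"); cv2.imwrite("pics/w1.png",d["frame"][:,:,::-1])
R=cv2.Rodrigues(np.array(d["rvec"],float))[0]; K=np.array(d["mtx"]); o=env.observe()
print(np.round(o["position"],4),np.round(o["tool_rot"],3).tolist(),np.round(o["ft_force"],2),o["time_s"])
for X in([.5419,-.129,.091],[.5419,-.129,.063]):
  x=R@X+np.array(d["tvec"]).ravel()
  print(cv2.fisheye.projectPoints(x.reshape(1,1,3),np.zeros(3),np.zeros(3),K,np.zeros(4))[0])
E
```

```text
time_s: 2.12
position: [0.5419, -0.128, 0.1519]
tool_rot: [[0.35, 0.001, -0.937], [0.937, -0.0, 0.35], [0.0, -1.0, -0.001]]
ft_force: [-0.2, 1.2, -0.2]
grip_width: 0.0852
[ 0.542  -0.128   0.1519] [[0.35, 0.001, -0.937], [0.937, -0.0, 0.35], [0.0, -1.0, -0.001]] [0.39 0.72 0.15] 2.175
[[[320.16451295 254.6907798 ]]]
[[[320.28375279 240.21506845]]]
```

View pics/w1.png

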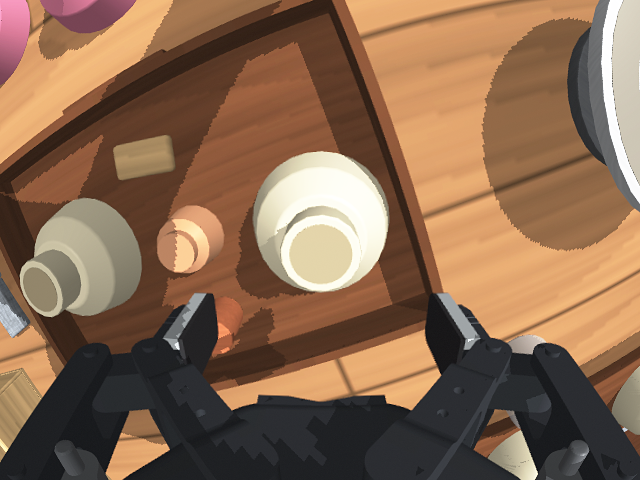

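Foot seen at (320,254), predicted (320,255): the measurement is confirmed. Descending.

```bash
python3 -m inch '[[[1,0,-0.1,-2,0,0,0],[1,0,-0.1,-4,0,0,0],[1,0,-0.1,-6,0,0,0],[1,0,-0.1,-7.5,0,0,0],[1,0,-0.1,-8.5,0,0,0],[1,0,-0.1,-9,0,0,0],[1,0,-0.1,-9,0,0,0],[1,0,-0.1,-9,0,0,0]]]' 60
python3 -m inch '[[[0.5,0,0,0,0,0,0],[0.3,0,0,0,0,0,0],[0.2,0,0,0,0,0,0],[-1,0,0,0,0,0,0],[-1,0,0,0,0,0,0],[-1,0,0,0,0,0,0],[-1,0,0,0,0,0,0],[-1,0,0,0,0,0,0]]]' 60
python3 - <<'E'
from rig import env
import cv2
d=env.get_image("wrist"); cv2.imwrite("pics/w2.png",d["frame"][:,:,::-1])
E
```

```text
time_s: 3.18
position: [0.5424, -0.1302, 0.0618]
tool_rot: [[0.351, 0.001, -0.936], [0.936, -0.0, 0.351], [-0.0, -1.0, -0.001]]
ft_force: [-0.1, 0.1, 0.3]
grip_width: 0.0855
time_s: 4.18
position: [0.5423, -0.13, 0.0618]
tool_rot: [[0.351, 0.001, -0.936], [0.936, -0.0, 0.351], [0.0, -1.0, -0.001]]
ft_force: [-1.6, 2.2, 5.6]
grip_width: 0.0465
```

View pics/w2.png

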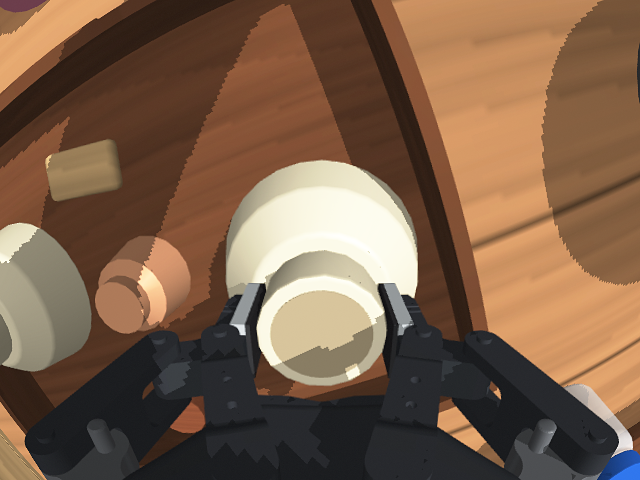

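```bash
python3 -m inch '[[[-1,0,0,0.5,0,0,0],[-1,0,0,1,0,0,0],[-1,0,0,2,0,0,0],[-1,0,0,3.5,0,0,0],[-1,0,0,5,0,0,0],[-1,0,0,7,0,0,0],[-1,0,0,9,0,0,0],[-1,0,0,10.5,0,0,0],[-1,0,0,11,0,0,0],[-1,0,0,11,0,0,0],[-1,0,0,11,0,0,0],[-1,0,0,11,0,0,0],[-1,0,0,11,0,0,0]]]' 60
cat > weigh.py <<'E'
from rig import env
import numpy as np,cv2,sys
F=[];T=[]
for i in range(14):
    d=env.get_image("side"); o=env.observe(); F.append(o["ft_force"]);T.append(o["wrist_torque"])
F=np.array(F);print("F",F.mean(0).round(2),"sd",F.std(0).round(2),"T",np.mean(T,0).round(3),o["time_s"],o["grip_width"],np.round(o["position"],4))
d=env.get_image("side");cv2.imwrite(sys.argv[1],d["frame"][:,:,::-1])
E
python3 weigh.py pics/s1.png
```

```text
time_s: 5.85
position: [0.5421, -0.13, 0.171]
tool_rot: [[0.351, -0.001, -0.936], [0.936, 0.0, 0.351], [0.0, -1.0, 0.001]]
ft_force: [-0.1, 0.2, -2.7]
grip_width: 0.0463
F [ 0.05 -0.04 -2.63] sd [0.49 0.73 0.48] T [ 0.005  0.016 -0.007] 6.55 0.04685761446476079 [ 0.5421 -0.13    0.1713]
```

View pics/s1.png

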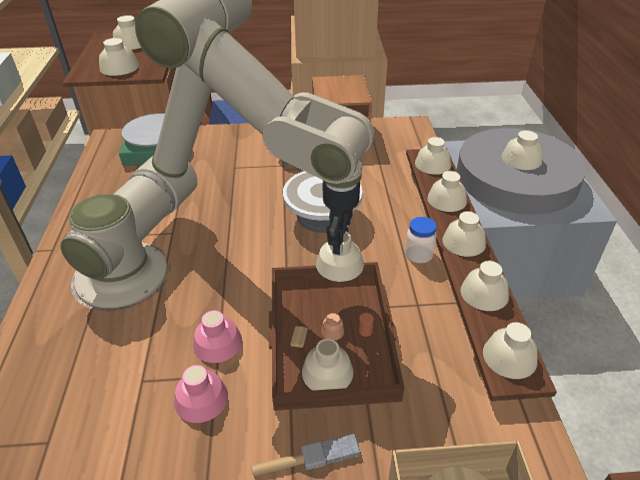

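Bowl held level above the crate at (340,255); its weight is about 2.6 N (0.27 kg). Setting it back.

```bash
python3 -m inch '[[[-1,0,0,-1,0,0,0],[-1,0,0,-3,0,0,0],[-1,0,0,-5,0,0,0],[-1,0,0,-7,0,0,0],[-1,0,0,-8.5,0,0,0],[-1,0,0,-9.5,0,0,0],[-1,0,0,-10.2,0,0,0],[-1,0,0,-10.6,0,0,0],[-1,0,0,-10.8,0,0,0],[-1,0,0,-10.9,0,0,0],[-1,0,0,-10.9,0,0,0],[-1,0,0,-10.9,0,0,0]]]' 60
```

```text
time_s: 8.1
position: [0.5422, -0.1301, 0.0625]
tool_rot: [[0.351, 0.0, -0.936], [0.936, -0.0, 0.351], [-0.0, -1.0, -0.0]]
ft_force: [0.3, 0.1, -3.0]
grip_width: 0.0466
```

```bash
python3 -m inch '[[[-1,0,0,-0.05,0,0,0],[-1,0,0,-0.1,0,0,0],[-1,0,0,-0.1,0,0,0],[-1,0,0,-0.1,0,0,0]]]' 60
python3 - <<'E'
from rig import env
for i in range(4): env.get_image("top"); print(env.observe()["ft_force"])
E
```

```text
time_s: 8.6
position: [0.5422, -0.1301, 0.0618]
tool_rot: [[0.351, 0.001, -0.936], [0.936, -0.0, 0.351], [-0.0, -1.0, -0.001]]
ft_force: [-2.9, 0.5, 5.5]
grip_width: 0.0465
[-2.32927159  0.15483153  4.91613462]
[-2.5731878   0.59630351  5.66266247]
[-2.58588324  0.9072687   5.83256897]
[-3.54905806  0.17456317  6.22390476]
```

Standing on the floor. Open and rise, then go over to the second bowl.

```bash
python3 -m inch '[[[0.3,0,0,0,0,0,0],[0.6,0,0,0,0,0,0],[1,0,0,0,0,0,0],[1,0,0,0,0,0,0],[1,0,0,0,0,0,0],[1,0,0,0,0,0,0],[1,0,0,2,0,0,0],[1,0,0,4,0,0,0],[1,0,0,6,0,0,0],[1,0,0,9,0,0,0],[1,-1,-4,9,0,0,0],[1,-2,-9,9,0,0,0],[1,-3,-14,9,0,0,0],[1,-4,-19,9,0,0,0],[1,-4.5,-21,9,0,0,0],[1,-4.5,-21,9,0,0,0],[1,-4.5,-21,9,0,0,0],[1,-4.5,-21,9,0,0,0]]]' 60
python3 - <<'E'
from rig import env
import cv2,numpy as np
d=env.get_image("wrist"); cv2.imwrite("pics/w3.png",d["frame"][:,:,::-1])
R=cv2.Rodrigues(np.array(d["rvec"],float))[0]; K=np.array(d["mtx"]); o=env.observe()
print(np.round(o["position"],4),o["time_s"])
for X in([.4966,-.3397,.091],[.4966,-.3377,.091],[.4986,-.3397,.091],[.5419,-.129,.091]):
  x=R@X+np.array(d["tvec"]).ravel()
  print(cv2.fisheye.projectPoints(x.reshape(1,1,3),np.zeros(3),np.zeros(3),K,np.zeros(4))[0].ravel())
E
```

```text
time_s: 11.05
position: [0.4976, -0.3387, 0.1515]
tool_rot: [[0.35, 0.0, -0.937], [0.937, 0.0, 0.35], [0.0, -1.0, 0.0]]
ft_force: [0.1, -0.2, 0.2]
grip_width: 0.0851
[ 0.4976 -0.3389  0.1515] 11.1
[319.57628688 253.42616564]
[322.82202056 252.28230315]
[320.78968266 256.47511848]
[618.62131107 207.5599304 ]
```

View pics/w3.png

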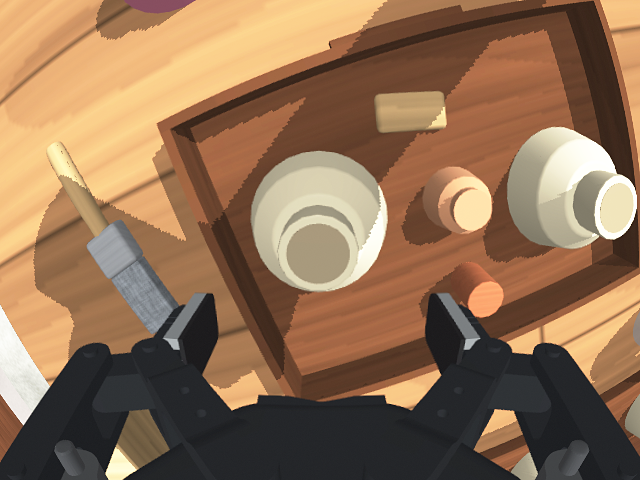

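Foot at (318,254), within 1 mm of the prediction. The first bowl stands upright at (565,190). Descending and gripping.

```bash
python3 -m inch '[[[1,-0.05,-0.2,-2,0,0,0],[1,-0.05,-0.2,-4,0,0,0],[1,-0.05,-0.2,-6,0,0,0],[1,-0.05,-0.2,-7.5,0,0,0],[1,-0.05,-0.2,-8.5,0,0,0],[1,-0.05,-0.2,-9,0,0,0],[1,-0.05,-0.2,-9,0,0,0],[1,-0.05,-0.2,-9,0,0,0],[0.5,-0.05,-0.2,-9,0,0,0],[0.3,-0.05,-0.2,-9,0,0,0],[0.2,-0.05,-0.2,-9,0,0,0],[-1,-0.05,-0.2,-9,0,0,0],[-1,-0.05,-0.2,-9,0,0,0],[-1,-0.05,-0.2,-9,0,0,0],[-1,-0.05,-0.2,-9,0,0,0],[-1,-0.05,-0.2,-9,0,0,0]]]' 60
```

```text
time_s: 13.1
position: [0.4969, -0.3417, 0.0619]
tool_rot: [[0.351, 0.001, -0.936], [0.936, 0.0, 0.351], [0.0, -1.0, -0.001]]
ft_force: [-0.1, 2.5, 5.6]
grip_width: 0.0462
```

```bash
python3 -m inch '[[[-1,0,0,0.5,0,0,0],[-1,0,0,1,0,0,0],[-1,0,0,2,0,0,0],[-1,0,0,3.5,0,0,0],[-1,0,0,5,0,0,0],[-1,0,0,7,0,0,0],[-1,0,0,9,0,0,0],[-1,0,0,10.5,0,0,0],[-1,0,0,11,0,0,0],[-1,0,0,11,0,0,0],[-1,0,0,11,0,0,0],[-1,0,0,11,0,0,0],[-1,0,0,11,0,0,0]]]' 60
python3 weigh.py pics/s2.png
```

```text
time_s: 14.72
position: [0.4966, -0.342, 0.171]
tool_rot: [[0.351, -0.0, -0.936], [0.936, 0.0, 0.351], [0.0, -1.0, 0.001]]
ft_force: [-0.5, -0.0, -6.0]
grip_width: 0.0464
F [-0.25  0.13 -5.74] sd [0.5  0.58 0.44] T [0.001 0.007 0.009] 15.425 0.046515793992939404 [ 0.4966 -0.342   0.1713]
```

View pics/s2.png

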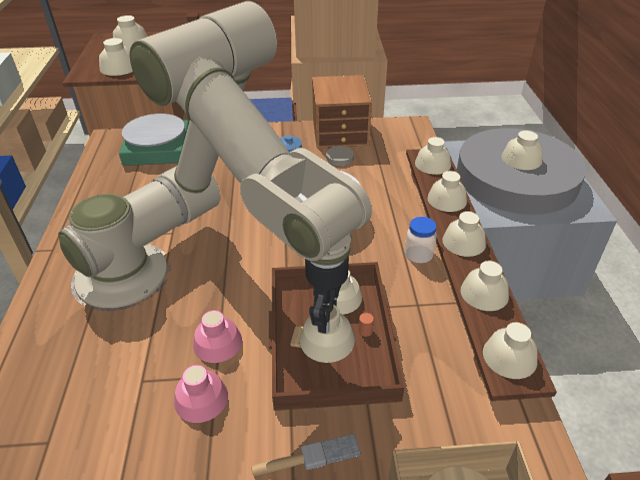

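Second bowl 5.74 N, first 2.63 N, so the second is heavier and is in hand. Carrying it to the wheel.

```bash
python3 -m inch '[[[-1,0,0,1.5,0,0,0],[-1,0,0,3.5,0,0,0],[-1,0,1,5.5,0,0,0],[-1,0.1,3,6.9,0,0,0],[-1,0.3,6,6.9,0,0,0],[-1,0.5,9.5,6.9,0,0,0],[-1,0.7,13,6.9,0,0,0],[-1,0.9,17,6.9,0,0,0],[-1,1.1,21,6.9,0,0,0],[-1,1.3,25,6.9,0,0,0],[-1,1.5,29,6.9,0,0,0],[-1,1.7,33,6.9,0,0,0],[-1,1.9,37,6.9,0,0,0],[-1,2.1,41,6.9,0,0,0],[-1,2.3,45,6.9,0,0,0],[-1,2.5,48.5,6.9,0,0,0],[-1,2.7,51.5,6.9,0,0,0],[-1,2.8,53,6.9,0,0,0],[-1,2.8,53.6,6.9,0,0,0],[-1,2.8,53.6,6.9,0,0,0]]]' 60
python3 -m inch '[[[-1,0,0,0,0,0,0],[-1,0,0,0,0,0,0],[-1,0,0,0,0,0,0],[-1,0,0,0,0,0,0],[-1,0,0,0,0,0,0],[-1,0,0,0,0,0,0]]]' 60
python3 weigh.py pics/s3.png; python3 - <<'E'
from rig import env
import cv2
cv2.imwrite("pics/t3.png",env.get_image("top")["frame"][:,:,::-1])
from h import *
for X in([.5246,.1939,.09],[.5246,.1939,.185],[.5246,.1939,.268],[.5246,.249,.185],[.5246,.139,.185]): print(X,proj("side",X).round(1),proj("top",X).round(1))
E
```

```text
time_s: 17.98
position: [0.5245, 0.1937, 0.2404]
tool_rot: [[0.351, -0.0, -0.936], [0.936, -0.0, 0.351], [-0.0, -1.0, -0.0]]
ft_force: [-0.2, -1.0, -6.4]
grip_width: 0.0464
time_s: 18.73
position: [0.5246, 0.194, 0.2403]
tool_rot: [[0.351, -0.0, -0.936], [0.936, 0.0, 0.351], [0.0, -1.0, 0.0]]
ft_force: [-1.0, -0.8, -6.4]
grip_width: 0.0467
F [-0.16 -0.23 -6.1 ] sd [0.5  0.41 0.38] T [-0.011 -0.002 -0.003] 19.425 0.046567383233152584 [0.5246 0.194  0.2403]
[0.5246, 0.1939, 0.09] [322.2 190.6] [254.8 221.1]
[0.5246, 0.1939, 0.185] [321.8 161.4] [251.1 219.1]
[0.5246, 0.1939, 0.268] [321.5 133.7] [247.4 217.1]
[0.5246, 0.249, 0.185] [320.4 150.2] [231.9 218.9]
[0.5246, 0.139, 0.185] [323.4 173.2] [270.2 219.3]
```

View pics/s3.png

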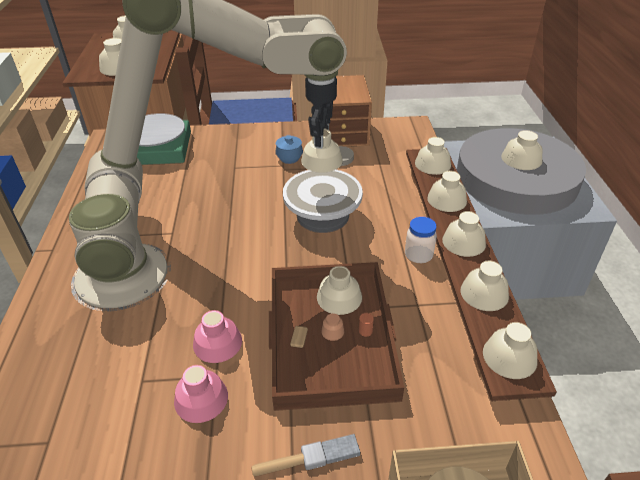

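View pics/t3.png

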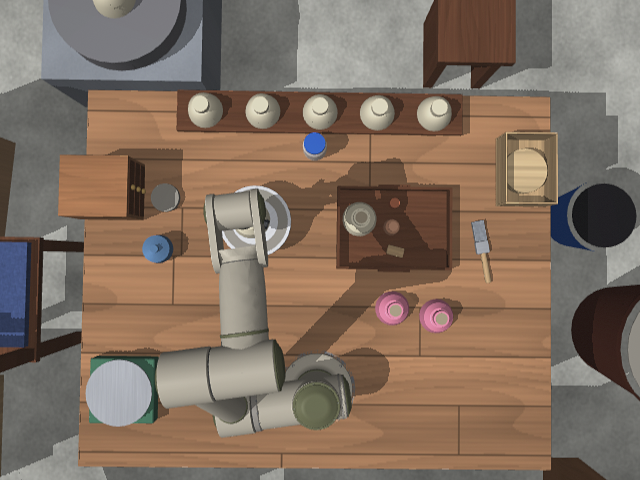

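The bowl is level over the wheel: in the side view its rim front is at about (322,171), predicted (323,173). The light bowl stands at (340,288) in the side view, and the small things in the crate have not moved. Handing in.

```bash
python3 -c "
from rig import env
print(env.close_job())"
```

```text
the job is handed in; nothing more can be done
None
```

The heavier bowl is now held mouth down over the middle of the banding wheel, and the job is handed in with the grip still closed.

- **Weighing:** I lifted each bowl by its foot clear of the crate rim. The one nearer the wheel read 2.6 N (about 0.27 kg) and went back on the crate floor mouth down. The other read 5.7 N (about 0.59 kg).
- **Final position:** The gripper is at (0.525, 0.194), matching the wheel centre I measured. The bowl's rim is about 9.5 cm above the wheel, and the tool is vertical.
- **Last checks:** The grip opening stayed steady at 46.5 mm. The last pictures show the lighter bowl upright in the crate and everything else where it was. The job took about 19.5 s.
- **Small disagreements:** The last force reading over the wheel was 6.1 N against 5.7 N at the crate, which is close to the sensor noise. The two cameras differed by up to 3 mm on the bowl positions, and the wrist picture settled that to about 1 mm.

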